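# Tag and cap a spare coupling

### The job

Finish the spare coupling for the shelf: first squeeze the yellow tag clip open, take it off its rail, push it down over the top edge of the coupling's upright bracket and let it grip there. Then press the red snap cap onto the brass stud, through the click until it is fully home, and finish while still holding the cap and pressing it down firmly; leave the other caps and the things lying about where they are.

Things in the scene. Friction and masses are not known exactly. Their poses are not given: they have to be found in the camera images.
- coupling: The spare part, fixed to the bench: dark steel base plate, 90 (x) x 170 (y) x 12 mm, with a brass stud on a blue block (stud axis at y = -45 mm) and an upright aluminium bracket (at y = +45 mm). Origin: centre of the plate's underside; z up. The block is 56 x 56 mm, its top 25 mm above the bench; on it a steel collar, 32 mm across, up to 33 mm.
- stud_top (a point): Centre of the stud's flat top, 70 mm above the bench. Stud 22 mm in diameter, top 5 mm bevelled to 14 mm. Four sprung balls, centred 11.5 mm below the top, stand out to 29 mm diameter. A cap's rim meets them about 8 mm below the top, needs 6 to 12 N to pass, clicks (force drops, cap drawn down) at 13 to 20 mm, and is fully home at 22 mm, its ceiling on the stud.
- bracket_edge (a point): Middle of the top edge of the upright bracket, 60 mm above the bench. The bracket is a plate 6 mm thick (along this y) and 80 mm long (along this x); z up. It stands 90 mm from the stud's axis.
- clip_rail: Grey foot, 100 (its x) x 70 x 10 mm, fixed, with an upright aluminium strip 6 mm thick (y), 90 mm long (x), its top edge 60 mm above the bench, on which the tag clip sits at the start. Origin: centre of the underside.
- clip: Yellow sprung clip (37 g) like a clothes peg, astride the rail's edge at the start; a green 34 x 24 mm tag stands out of its +x end (12 to 46 mm from the origin). Origin: centre of its pivot pin (10 mm diameter), 5 mm above the edge when the pin rests on it. x along the edge, y across, z up. Jaws reach 24 mm below the origin, handles 33 mm above; all 24 mm wide along x.
- clip_lever (a joint): How far the clip is squeezed (rad): 0 gripping a 6 mm edge, 0.5 fully open (stop), -0.27 closed on nothing. On the edge its handles measure 17 mm over the outsides at the pivot, 34 mm at the top; fully squeezed they are parallel, 17 mm over, and the jaws 17 mm apart. That takes about 8 N: grip with 15 N or more, from above, closing along the clip's y.
- cap_red: Red plastic snap cap, round, 38 mm in diameter, 32 mm tall, 30 g, standing mouth down. Origin: centre of its open lower rim; z up through its closed top. Mouth 25 mm in diameter, widening inside to 31 mm above the 4 mm thick rim; the ceiling inside is 22 mm above the rim.
- cap_blue: Blue cap of the same size, a bystander; origin at the centre of its underside. Leave it.
- cap_black: Black cap of the same size, a bystander; origin at the centre of its underside. Leave it.
- wrench: Steel wrench lying beyond the spare, a bystander.
- grease_jar: Jar with black lid, 64 mm in diameter, 75 mm tall, a bystander.
- carton: Closed cardboard carton, 130 x 100 x 70 mm, a bystander.
- big_nut: Steel hexagon nut, 40 mm across flats, 18 mm tall, a bystander.
- steel_ring: Dark steel ring, 60 mm in diameter, 15 mm tall, a bystander.

How it is judged:
On the way, in this order (a step that is already met when the one before it is completed fails the run):
1. the tag clip grips the bracket's top edge and has been let go (x of clip in the frame of bracket_edge between -0.036 and 0.036 m and y of clip in the frame of bracket_edge between -0.006 and 0.006 m and z of clip in the frame of bracket_edge between -0.002 and 0.012 m and angle between the x axis of clip and the x axis of bracket_edge, either way round below 0.3 rad and angle between clip's own z axis and vertical below 0.35 rad and value of joint clip_lever below 0.12 rad and contact force between clip and coupling above 1.5 N and contact force between the fingers and clip below 0.3 N), for 0.2 s.
2. the red cap has clicked and is fully home on the stud (z of cap_red in the frame of stud_top below -0.0203 m and horizontal distance between cap_red and stud_top below 0.004 m and angle between cap_red's own z axis and vertical below 0.12 rad), for 0.1 s.
At the end, for the whole second after the job is handed in: Clip let go and gripping the bracket edge: within 36 mm of its middle along, 6 mm across, pivot at most 12 mm above it, 0.3 rad in line. Red cap upright, within 4 mm of the stud axis, rim 20.3 mm or more below its top (home: 22), held by the fingers and pressed with over 3 N (all of step 1 and all of step 2 and contact force between cap_red and coupling above 3 N and contact force between the fingers and cap_red above 1 N and linear speed of cap_red below 0.03 m/s); the arm keeps its last pose, push and grip.
It fails at once if a bystander is moved by more than 40 mm (distance of any of cap_blue, cap_black, wrench, grease_jar, carton, big_nut, steel_ring from where it was at the start of the episode above 0.04 m).
It also fails if it takes over 58 s, if anything falls off the work surface, if the arm or the gripper's body presses on something with over 40 N, if the wrist force passes 120 N, or if a joint passes its speed limit or range.

### The arm

A 7-joint arm with a two-finger parallel gripper is mounted at the origin on the work surface. World frame = base frame: x ahead of the robot, y to its left, z up, the work surface at z = 0. Lengths are in m, angles in rad, forces in N, time in s.
With the tool pointing down it reaches from about 0.4 to 0.875 m from the base axis. Payload 19.3 kg.
Tool frame: the origin (TCP) lies on the centre line of the jaws, within the pads' length; the fingertips stand robot.tcp_to_tips ahead of it and the grasp point (between the pads) lies 11 mm behind it (robot.tcp_to_tips is the distance from the TCP to the fingertips, in m); z points along the fingers, y is the line along which they close (so a half turn about z gives the same grasp; the last joint's range is limited). The gripper opens to 85 mm and grips with 20 to 120 N. Pads are 22 mm wide; open, the fingers measure 114 mm over their backs; the gripper's body (76 mm by 85 mm) begins 54 mm behind the grasp point. The pads swing forward as they close: fully open they stand 13 mm farther back than shut.
Start: joints at [1.132, 0.521, -0.036, 1.599, 0.021, 1.021, -0.113], TCP at [0.225, -0.583, 0.239] pointing down, gripper open.
Joint ranges: [-2.91, 2.91], [-0.3, 2.13], [-1.5, 1.42], [0.17, 2.43], [-1.26, 4.41], [0.16, 1.93], [-2.52, 2.52]. Speed limits (rad/s): [1.89, 1.89, 2.39, 2.39, 3.01, 3.01, 3.01].

### API

Orientations are given as a 3x3 rotation matrix whose columns are the frame's x, y, z axes.
In Python, from workcell import robot gives the robot as it stands.
- The arm moves only by the tool move_arm, never from a script. Its argument "motion" is one flat list of numbers, 7 for each row, row after row: the opening, from -1 (shut) to 1 (fully open), so that 0 is half open, then the shift along the world's x, y, z in mm, then the turn, a rotation vector about the world's x, y, z in degrees. A call has 1 to 8 rows; each row shifts and turns the commanded pose from where the row before left it; what a row does not reach is not made up. A row lasts 1/12 s, in which the tool goes at most 41.7 mm and 7.16 degrees, less where a joint would pass 70% of its speed; a pose out of reach is approached as far as the arm can. A call with a gripper value outside its range is refused whole. The fingers move at their own pace and stop on an object; "force" is the grip in N (left out, the last holds). Time passes only in rows, so rows that do not move let the fingers close. It gives the time, the measured TCP pose, the force, the opening and the grip force at its end, in the units of the state.
- robot.get_obs(): the state, without advancing time (a new reading comes with each control period).
- robot.capture(name): name is "scene" or "top"; returns a dict with "img" (384x512x3 uint8, blue, green, red), "z_map" (384x512 float32, m along the optical axis (not along the pixel's ray), 0 where there is no reading), "K" (3x3 intrinsics, pixels), "k1" (the pictures are not rectified: a ray, as slopes to the right and down, at radius r is drawn at 1 + k1 r^2 times it, then the intrinsics apply), "position" and "orientation" of the camera in the world. Camera axes: x right, y up, looking along -z (the intrinsics and any distortion apply to the point x, -y, -z); pixel columns grow to the right and rows downward; lengths in m; the calibration is good to about 2 mm. A picture is of the moment at which its call begins.
- robot.sign_off(): hands the job in; it is judged then, once.
Trained networks look in the newest picture that a camera, given by its name, has taken for a name from the list of things; names that differ only in an ending like _2 or _b are one class to them, and where a whole thing is asked for, a point or a joint stands for the part that bears it (a point fixed in the world has none). Each returns a list of dicts, best first, with "confidence" (0 to 1); they miss things now and then, are a little off and sometimes report something else, mostly with a low value. They report only what shows in the picture. A call takes as long as a camera call.
- robot.look_for(name, camera): "centre" ([column, row] in pixels, amid what is visible of it).
- robot.silhouettes(name, camera): "mask" (384x512 bool, what is visible of it) and "centre" ([column, row] in pixels, amid what is visible of it).
The state is a dict: "clock": time; "qpos": joint angles; "dq": joint speeds; "joint_efforts": joint torques, N m; "tcp_pos": TCP position; "orientation": TCP orientation; "ft_force": force on the tool from outside, world axes, zero at the start; "wrist_torque": the same for the moment, N m; "finger_gap": opening from 0.0 (shut) to 1.0 (fully open); "grasp_force": force on a finger pad.
Only numpy, scipy, OpenCV 4.12 (cv2) and the standard library are available. Lean on these libraries where they do the work, as an engineer would, in place of code of your own. Each camera call takes 0.05 s, during which the arm holds its last target. There are 200 camera calls.

## Working session

There is one attempt and no reset: what is moved stays moved. The work goes in short steps, Python scripts to look and compute and a tool call to move; the robot and the scene stay as the last step left them, time stands still between calls to the robot, and variables do not carry over. Pictures are saved under pics/ and viewed, at most 10 in all, crops included, and the job is handed in when it is done.

Besides the shell and the picture viewer there is one more tool, called after "Emit:" as name(argument=value, ...) on one line, values as JSON. move_arm: Moves the arm, as the interface text tells. Its arguments: {"type":"object","properties":{"motion":{"type":"array"},"force":{"type":"number"}},"required":["motion"]}

```bash
mkdir -p pics; ls
cat > h.py <<'E'
import numpy as np, cv2
from workcell import robot
def cap(n):
    return robot.capture(n)
def ray(c,u,v):
    K=np.array(c['K']);x=(u-K[0,2])/K[0,0];y=(v-K[1,2])/K[1,1]
    a,b=x,y
    for _ in range(20):
        r2=a*a+b*b;f=1+c['k1']*r2;a,b=x/f,y/f
    return np.array([a,b])
def cloud(c):
    K=np.array(c['K']);H,W=c['z_map'].shape
    u,v=np.meshgrid(np.arange(W),np.arange(H))
    x=(u-K[0,2])/K[0,0];y=(v-K[1,2])/K[1,1];a,b=x,y
    for _ in range(20):
        f=1+c['k1']*(a*a+b*b);a,b=x/f,y/f
    z=c['z_map'];P=np.stack([a*z,-b*z,-z],-1)
    P=P@np.array(c['orientation']).T+np.array(c['position']);P[z==0]=np.nan
    return P
E
python3 - <<'E'
from h import *
o=robot.get_obs();print({k:np.round(v,3).tolist() for k,v in o.items()},robot.tcp_to_tips)
ims=[]
for n in('scene','top'):
    c=cap(n);P=cloud(c);cv2.imwrite(f'pics/{n}0.png',c['img'])
    print(n,np.round(c['position'],3),np.round(c['orientation'],2).tolist(),np.round(c['K'],1).tolist(),c['k1'])
    for t in('coupling','stud_top','bracket_edge','clip_rail','clip','cap_red','cap_blue','cap_black','grease_jar','carton','big_nut','steel_ring','wrench'):
        for s in robot.silhouettes(t,n)[:2]:
            p=P[s['mask']];p=p[~np.isnan(p[:,0])]
            if len(p):print(t,round(s['confidence'],2),np.round(s['centre']),len(p),np.round(np.percentile(p,[3,50,97],axis=0),3).tolist())
E
```

```text
pics
{'clock': 0.0, 'qpos': [1.132, 0.522, -0.036, 1.6, 0.021, 1.021, -0.113], 'dq': [-0.001, 0.001, 0.003, 0.0, -0.0, 0.001, -0.0], 'joint_efforts': [-0.001, -92.71, 1.98, -36.994, 0.018, 0.008, -0.0], 'tcp_pos': [0.225, -0.583, 0.239], 'orientation': [[0.933, 0.36, -0.0], [0.36, -0.933, 0.001], [-0.0, -0.001, -1.0]], 'ft_force': [0.345, 0.492, 0.005], 'wrist_torque': [-0.008, -0.033, -0.005], 'grasp_force': 0.0, 'finger_gap': 0.998} 0.008
scene [ 1.296 -0.12   1.115] [[0.24, -0.8, 0.55], [0.97, 0.21, -0.13], [-0.0, 0.56, 0.83]] [[419.8, 0.0, 260.6], [0.0, 419.8, 188.3], [0.0, 0.0, 1.0]] -0.14666925983940277
coupling 0.69 [242. 181.] 1343 [[0.48, -0.084, 0.002], [0.535, -0.004, 0.012], [0.586, 0.073, 0.061]]
coupling 0.46 [196. 232.] 154 [[0.656, -0.194, 0.004], [0.679, -0.167, 0.013], [0.709, -0.145, 0.018]]
stud_top 0.65 [238. 182.] 1288 [[0.484, -0.082, 0.005], [0.535, -0.004, 0.012], [0.586, 0.073, 0.061]]
bracket_edge 0.97 [240. 183.] 1317 [[0.482, -0.084, 0.005], [0.535, -0.005, 0.012], [0.586, 0.072, 0.061]]
clip_rail 0.94 [333. 163.] 465 [[0.467, 0.3, 0.001], [0.532, 0.328, 
[... 2337 characters left out ...]
0.49 [281. 154.] 414 [[0.667, -0.034, 0.002], [0.739, -0.021, 0.007], [0.824, -0.003, 0.011]]
cap_black 0.75 [365. 209.] 195 [[0.554, -0.263, 0.003], [0.57, -0.244, 0.03], [0.587, -0.228, 0.035]]
grease_jar 0.56 [195. 150.] 498 [[0.703, 0.173, 0.017], [0.727, 0.198, 0.073], [0.755, 0.226, 0.078]]
carton 0.85 [100. 183.] 2308 [[0.58, 0.395, 0.008], [0.646, 0.457, 0.069], [0.714, 0.527, 0.073]]
big_nut 0.65 [423. 204.] 182 [[0.558, -0.427, -0.003], [0.575, -0.407, 0.015], [0.593, -0.388, 0.02]]
steel_ring 0.63 [340. 167.] 204 [[0.654, -0.196, 0.006], [0.679, -0.174, 0.014], [0.705, -0.144, 0.018]]
wrench 0.84 [281. 157.] 395 [[0.667, -0.031, 0.002], [0.731, -0.02, 0.007], [0.814, -0.0, 0.011]]
```

Run:
```python
from h import *
t=cv2.imread('pics/top0.png');s=cv2.imread('pics/scene0.png')
cv2.imwrite('pics/a.png',np.vstack([cv2.resize(t[130:290,80:460],None,fx=2,fy=2,interpolation=3)[:300],cv2.resize(s[110:270,90:470],None,fx=2,fy=2,interpolation=3)[:300]]))
for n in('top','scene'):
    c=cap(n);P=cloud(c)
    x,y,z=P[...,0],P[...,1],P[...,2]
    def box(m,l):
        p=P[m]
        if len(p)<4:print(n,l,len(p));return
        r=cv2.minAreaRect((p[:,:2]*1000).astype(np.float32));print(n,l,len(p),np.round(p.mean(0),4),'rect',np.round(r[0],1),np.round(r[1],1),round(r[2],1),'med z',round(np.median(p[:,2]),4))
    R=(x>.44)&(x<.62)
    cp=R&(y>-.12)&(y<.12)
    box(cp&(z>.006)&(z<.017),'plate')
    box(cp&(z>.05)&(z<.068),'bracket?')
    box(cp&(z>.0645)&(z<.08),'stud')
    box(cp&(z>.02)&(z<.03),'block')
    rl=R&(y>.27)&(y<.4)
    box(rl&(z>.006)&(z<.014),'foot'); box(rl&(z>.054)&(z<.064),'strip'); box(rl&(z>.075),'handles');box(rl&(z>.05),'all')
    h=c['img'];hsv=cv2.cvtColor(h,cv2.COLOR_BGR2HSV)
    red=((hsv[...,0]<8)|(hsv[...,0]>172))&(hsv[...,1]>120)
    box(red&(z>.027)&(y<-.2)&(x<.6)&(x>.4),'redtop')
    ye=(hsv[...,0]>18)&(hsv[...,0]<35)&(hsv[...,1]>110)
    box(rl&ye,'yellow');gr=(hsv[...,0]>40)&(hsv[...,0]<85)&(hsv[...,1]>80);box(rl&gr,'green')
    br=P[cp&(z>.05)];
    box(cp&(z>.05)&(y>.01),'br+');box(cp&(z>.05)&(y<.01),'br-')
```

```text
top plate 1484 [0.5293 0.0063 0.0115] rect [545.9  -9.4] [174.9 143.6] 75.3 med z 0.0114
top bracket? 125 [0.5283 0.0041 0.0612] rect [524.6  -8. ] [103.9  78.5] 70.6 med z 0.0609
top stud 47 [ 0.5111 -0.0462  0.0681] rect [511.2 -46. ] [18.4 19.8] 64.4 med z 0.0679
top block 341 [ 0.5121 -0.0471  0.0244] rect [515.9 -50.4] [59.1 67.1] 70.2 med z 0.0243
top foot 565 [0.5111 0.3314 0.0096] rect [523.9 357.2] [113.  124.9] 76.7 med z 0.0095
top strip 73 [0.5092 0.3372 0.0589] rect [513.1 335.5] [10.4 88.2] 72.9 med z 0.0591
top handles 99 [0.5343 0.3378 0.0877] rect [541.  330.4] [34.4 56.8] 75.7 med z 0.0874
top all 251 [0.5249 0.3368 0.0725] rect [519.8 336. ] [ 33.9 101.3] 78.8 med z 0.0699
top redtop 159 [ 0.5034 -0.3401  0.0313] rect [ 503.  -340.5] [37.4 34.5] 89.3 med z 0.0316
top yellow 115 [0.5268 0.3433 0.0727] rect [526.8 350.9] [67.  26.7] 83.3 med z 0.0792
top green 33 [0.5536 0.3284 0.0799] rect [549.3 333.3] [19.3 40.1] 38.6 med z 0.0819
top br+ 74 [0.5399 0.0385 0.0594] rect [540.9  38.3] [ 5.9 78.6] 70.6 med z 0.0596
top br- 74 [ 0.5112 -0.0463  0.0658] rect [511.2 -46
[... 493 characters left out ...]
 strip 27 [0.5108 0.3388 0.0587] rect [515.9 336.2] [ 8.7 89.7] 73.5 med z 0.0592
scene handles 49 [0.534  0.3369 0.0868] rect [539.2 330.3] [31.4 55. ] 75.8 med z 0.0856
scene all 130 [0.5284 0.3361 0.0718] rect [521.7 336.8] [ 31.3 100.2] 68.4 med z 0.0692
scene redtop 91 [ 0.5053 -0.3425  0.0309] rect [ 504.1 -342.8] [35.6 37. ] 75.4 med z 0.0309
scene yellow 194 [0.5299 0.3361 0.0226] rect [530.2 334.4] [128.6 178.9] 89.8 med z 0.001
scene green 5 [0.5514 0.3296 0.0763] rect [551.1 329.7] [ 1.1 11.8] 71.6 med z 0.0781
scene br+ 49 [0.5453 0.0362 0.0579] rect [544.7  36.3] [ 6.3 78.3] 71.1 med z 0.0582
scene br- 52 [ 0.5166 -0.0482  0.0636] rect [513.1 -47.9] [20.1 27.1] 68.7 med z 0.0643
```

View pics/a.png

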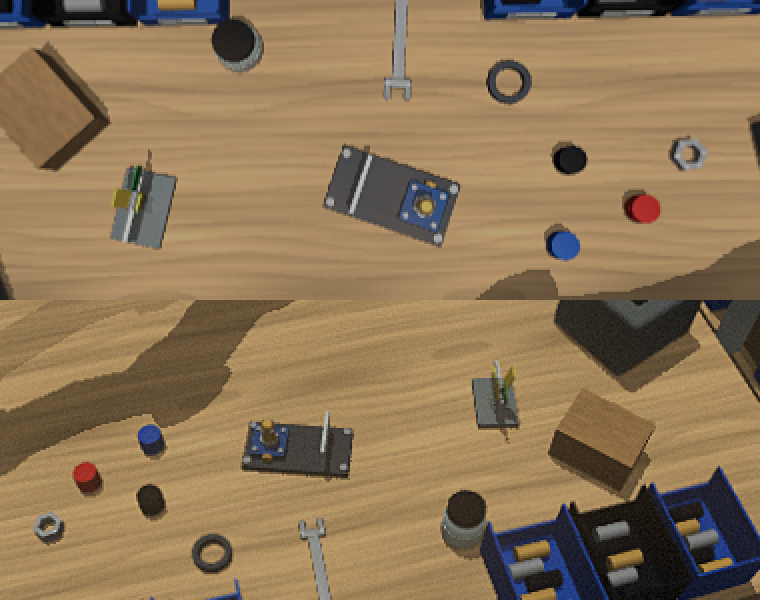

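The picture shows the clip on its rail at (127,195) in the upper (top camera) panel, with its tag toward up/right. The coupling is at (390,195), with the stud at (425,205). The red cap is at (643,208), clear of blue (563,245) and black (570,160). The measured sizes and heights match the text, so I'm setting out.

Emit:
move_arm(motion=[1,21,34,0,0,0,-4.75,1,21,34,0,0,0,-4.75,1,21,34,0,0,0,-4.75,1,21,34,0,0,0,-4.75,1,21,34,0,0,0,-4.75,1,21,34,0,0,0,-4.75,1,21,34,0,0,0,-4.75,1,21,34,0,0,0,-4.75])

```text
clock: 2.17
tcp_pos: [0.3939, -0.3093, 0.2395]
orientation: [[0.956, -0.294, 0.0], [-0.294, -0.956, -0.0], [0.0, 0.0, -1.0]]
ft_force: [1.8, -0.6, -0.3]
finger_gap: 1.0
grasp_force: 0.0
```

```bash
python3 -c "
from h import *
o=robot.get_obs();print(np.round(o['qpos'],2),o['tcp_pos'],np.degrees(np.arctan2(o['orientation'][1][1],o['orientation'][0][1])))"
```

```text
[ 0.53  0.32  0.03  1.92 -0.01  0.89 -1.31] [ 0.39394874 -0.30926031  0.23952823] -107.11736122175758
```

Emit:
move_arm(motion=[1,12,30,0,0,0,7,1,12,30,0,0,0,7,1,12,30,0,0,0,7,1,12,30,0,0,0,7,1,12,30,0,0,0,7,1,12,30,0,0,0,7,1,12,30,0,0,0,7,1,12,30,0,0,0,7])

```text
clock: 2.83
tcp_pos: [0.4897, -0.0695, 0.2395]
orientation: [[0.772, 0.636, 0.001], [0.636, -0.772, -0.0], [0.0, 0.0, -1.0]]
ft_force: [-0.2, 0.2, -0.4]
finger_gap: 0.999
grasp_force: 0.0
```

Emit:
move_arm(motion=[1,4,27,0,0,0,7,1,4,27,0,0,0,7,1,4,27,0,0,0,7,1,4,27,0,0,0,7,1,4,27,0,0,0,7,1,4,27,0,0,0,7,1,4,27,0,0,0,7,1,4,27,0,0,0,7])

```text
clock: 3.5
tcp_pos: [0.5214, 0.1463, 0.2394]
orientation: [[-0.095, 0.995, 0.0], [0.995, 0.095, -0.0], [-0.0, 0.0, -1.0]]
ft_force: [0.7, -0.4, 0.6]
finger_gap: 1.002
grasp_force: 0.0
```

Emit:
move_arm(motion=[1,0,25,0,0,0,7,1,0,25,0,0,0,7,1,0,25,0,0,0,7,1,0,25,0,0,0,7,1,0,25,0,0,0,7,1,0,25,0,0,0,7,1,0,10,0,0,0,7,1,0,10,0,0,0,7])

```text
clock: 4.17
tcp_pos: [0.521, 0.3165, 0.2393]
orientation: [[-0.879, 0.477, -0.0], [0.477, 0.879, 0.0], [0.0, 0.0, -1.0]]
ft_force: [0.8, -0.5, 1.2]
finger_gap: 1.004
grasp_force: 0.0
```

Emit:
move_arm(motion=[1,1,6,-20,0,0,5.7,1,2,10,-25,0,0,5.7,0.6,0,0,-30,0,0,0,0.4,0,0,-35,0,0,0,0.4,0,0,-30,0,0,0,0.4,0,0,-20,0,0,0,0.4,0,0,0,0,0,0,0.4,0,0,0,0,0,0], force=25)

```text
clock: 4.83
tcp_pos: [0.524, 0.3311, 0.0791]
orientation: [[-0.954, 0.3, -0.001], [0.3, 0.954, -0.0], [0.001, -0.001, -1.0]]
ft_force: [-0.3, -0.5, 0.8]
finger_gap: 0.704
grasp_force: 0.0
```

Run:
```python
from h import *
i=cap('scene')['img'];j=cap('top')['img']
cv2.imwrite('pics/b.png',np.hstack([cv2.resize(i[110:210,280:380],None,fx=4,fy=4,interpolation=3),cv2.resize(j[180:280,100:200],None,fx=4,fy=4,interpolation=3)]))
```

```text
(no output)
```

View pics/b.png

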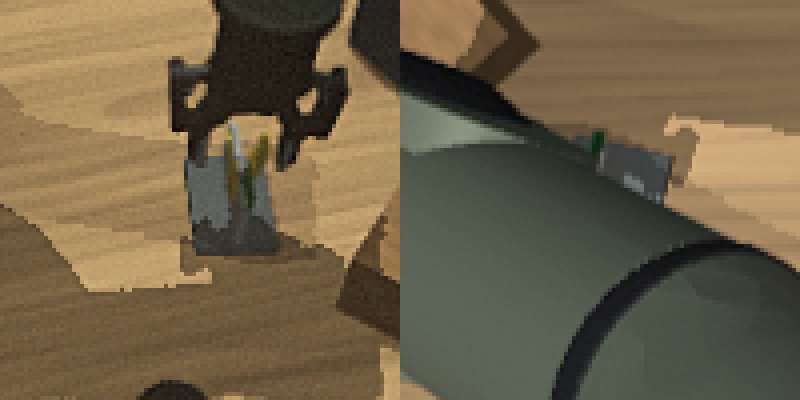

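The left half (scene camera) shows the fingers at about (200,150) and (290,150), astride the yellow handles at (232 to 268,150) and nearly centred. Closing now.

Emit:
move_arm(motion=[0.2,0.5,2,0,0,0,0,-0.2,0,0,0,0,0,0,-0.6,0,0,0,0,0,0,-1,0,0,0,0,0,0,-1,0,0,0,0,0,0,-1,0,0,0,0,0,0,-1,0,0,0,0,0,0,-1,0,0,0,0,0,0], force=25)

```text
clock: 5.6
tcp_pos: [0.5257, 0.3345, 0.081]
orientation: [[-0.954, 0.3, 0.003], [0.3, 0.954, 0.003], [-0.002, 0.004, -1.0]]
ft_force: [1.1, 3.7, 11.3]
finger_gap: 0.191
grasp_force: 29.8
```

Emit:
move_arm(motion=[-1,0,0,0,0,0,0,-1,0,0,0,0,0,0,-1,0,0,0,0,0,0,-1,0,0,0,0,0,0])

```text
clock: 5.93
tcp_pos: [0.5257, 0.3345, 0.081]
orientation: [[-0.954, 0.3, 0.003], [0.3, 0.954, 0.003], [-0.002, 0.004, -1.0]]
ft_force: [1.6, 4.0, 10.4]
finger_gap: 0.187
grasp_force: 29.8
```

Emit:
move_arm(motion=[-1,0,0,10,0,0,0,-1,0,0,20,0,0,0,-1,0,0,30,0,0,0,-1,0,0,30,0,0,0,-1,0,0,20,0,0,0,-1,2,-30,10,0,0,0,-1,2,-35,0,0,0,0,-1,2,-35,0,0,0,0])

```text
clock: 6.6
tcp_pos: [0.5306, 0.2323, 0.2007]
orientation: [[-0.954, 0.299, 0.001], [0.299, 0.954, 0.0], [-0.001, 0.001, -1.0]]
ft_force: [0.7, -0.9, -1.1]
finger_gap: 0.18
grasp_force: 28.6
```

Emit:
move_arm(motion=[-1,2,-35,0,0,0,-1,-1,2,-35,0,0,0,-1,-1,2,-35,0,0,0,0,-1,2,-35,0,0,0,0,-1,2,-30,0,0,0,0,-1,1,-20,0,0,0,0,-1,0,0,0,0,0,0,-1,0,0,0,0,0,0])

```text
clock: 7.27
tcp_pos: [0.5417, 0.0419, 0.1999]
orientation: [[-0.942, 0.335, 0.0], [0.335, 0.942, -0.001], [-0.0, -0.0, -1.0]]
ft_force: [-0.1, 0.6, -0.3]
finger_gap: 0.181
grasp_force: 28.6
```

Run:
```python
from h import *
o=robot.get_obs();print(o['tcp_pos'],np.degrees(np.arctan2(o['orientation'][1][1],o['orientation'][0][1])),o['ft_force'],o['finger_gap'],np.round(o['qpos'],2))
c=cap('scene');i=c['img']
cv2.imwrite('pics/c.png',cv2.resize(i[90:220,180:330],None,fx=4,fy=4,interpolation=3))
P=cloud(c);hsv=cv2.cvtColor(i,cv2.COLOR_BGR2HSV);t=o['tcp_pos']
m=(np.abs(P[...,0]-t[0])<.08)&(np.abs(P[...,1]-t[1])<.05)&(P[...,2]>.1)&(P[...,2]<.26)
for l,a,b in(('ye',18,35),('gr',40,85)):
    p=P[m&(hsv[...,0]>=a)&(hsv[...,0]<=b)&(hsv[...,1]>90)]
    print(l,len(p),np.round(np.percentile(p,[3,50,97],axis=0)-t,4).tolist() if len(p) else '')
```

```text
[0.54173927 0.04185667 0.19988791] 70.40087249024225 [-0.10117009  0.6403261  -0.30949777] 0.1811170636212334 [ 0.39  0.55 -0.81  1.83  0.47  0.97  0.61]
ye 143 [[-0.0146, -0.0399, -0.0342], [0.0082, -0.0017, 0.018], [0.0261, 0.0355, 0.0568]]
gr 11 [[0.0215, -0.0141, -0.016], [0.0362, -0.0082, -0.0009], [0.0448, -0.0035, 0.0056]]
```

View pics/c.png

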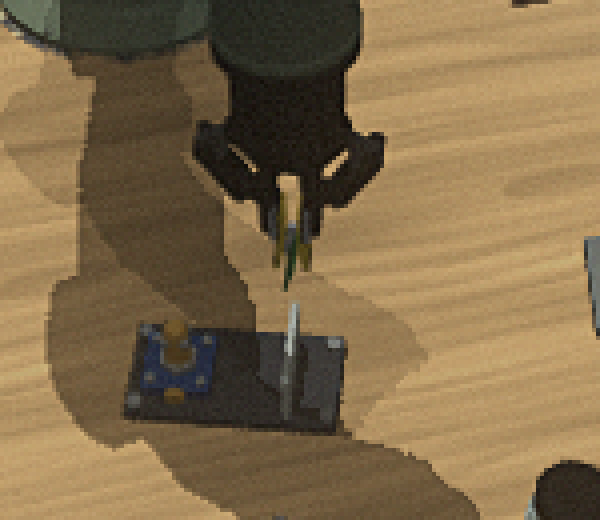

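The picture shows the clip held open at (290,240), with the bracket edge at about (292,360) below it. A small correction of -3.5 mm across is needed before going down.

Emit:
move_arm(motion=[-1,-1,-3.5,-20,0,0,0,-1,0,0,-30,0,0,0,-1,0,0,-25,0,0,0,-1,0,0,-15,0,0,0,-1,0,0,-10,0,0,0,-1,0,0,-8,0,0,0,-1,0,0,-3,0,0,0,-1,0,0,0,0,0,0])

```text
clock: 7.98
tcp_pos: [0.5408, 0.04, 0.0884]
orientation: [[-0.943, 0.333, 0.0], [0.333, 0.943, 0.0], [0.0, 0.0, -1.0]]
ft_force: [-0.1, 0.3, -0.3]
finger_gap: 0.184
grasp_force: 28.6
```

Emit:
move_arm(motion=[-1,0,0,-3,0,0,0,-1,0,0,-3,0,0,0,-1,0,0,-2,0,0,0,-1,0,0,0,0,0,0])

```text
clock: 8.32
tcp_pos: [0.5412, 0.0396, 0.0809]
orientation: [[-0.943, 0.333, 0.001], [0.333, 0.943, -0.0], [-0.001, 0.0, -1.0]]
ft_force: [-2.1, -0.8, 9.3]
finger_gap: 0.186
grasp_force: 30.0
```

Emit:
move_arm(motion=[-0.4,0,0,0,0,0,0,-0.2,0,0,0,0,0,0,0.1,0,0,0,0,0,0,0.4,0,0,0,0,0,0,0.4,0,0,0,0,0,0,0.4,0,0,0,0,0,0,0.4,0,0,0,0,0,0,0.4,0,0,0,0,0,0])

```text
clock: 8.98
tcp_pos: [0.5408, 0.0395, 0.0803]
orientation: [[-0.943, 0.333, 0.0], [0.333, 0.943, -0.0], [-0.0, -0.0, -1.0]]
ft_force: [-0.4, -0.3, -0.1]
finger_gap: 0.701
grasp_force: 0.0
```

Emit:
move_arm(motion=[0.4,0,0,10,0,0,0,0.4,0,0,25,0,0,0,0.4,0,0,35,0,0,0,0.4,0,0,40,0,0,0,0.4,0,0,30,0,0,0,1,-5,-35,0,0,0,0,1,-5,-35,0,0,0,0,1,-5,-35,0,0,0,0])

```text
clock: 9.65
tcp_pos: [0.5255, -0.0664, 0.2216]
orientation: [[-0.943, 0.332, 0.001], [0.332, 0.943, -0.001], [-0.002, -0.0, -1.0]]
ft_force: [0.4, -0.4, -0.2]
finger_gap: 1.002
grasp_force: 0.0
```

Emit:
move_arm(motion=[1,0,-40,0,0,0,0,1,0,-40,0,0,0,0,1,0,-40,0,0,0,0,1,0,-40,0,0,0,0,1,0,-40,0,0,0,0,1,-10,-30,0,0,0,0,1,-5,-20,0,0,0,0,1,0,0,0,0,0,0])

```text
clock: 10.32
tcp_pos: [0.5088, -0.3204, 0.2204]
orientation: [[-0.941, 0.339, -0.001], [0.339, 0.941, -0.001], [0.001, -0.001, -1.0]]
ft_force: [-0.1, -0.8, -0.4]
finger_gap: 1.001
grasp_force: 0.0
```

Run:
```python
from h import *
o=robot.get_obs();print(o['tcp_pos'],np.round(o['qpos'],2))
ims=[]
for n in('top','scene'):
    c=cap(n);P=cloud(c);x,y,z=np.moveaxis(P,-1,0);hsv=cv2.cvtColor(c['img'],cv2.COLOR_BGR2HSV)
    ims.append(cv2.resize(c['img'][140:280,230:330] if n=='top' else c['img'][120:260,190:290],None,fx=4,fy=4,interpolation=3))
    R=(x>.44)&(x<.64)&(y>-.1)&(y<.12)
    for l,m in(('handles',R&(z>.075)&(z<.12)&(y>0)),('edge',R&(z>.054)&(z<.064)&(y>.0)),('stud',R&(z>.0645)&(z<.08)&(y<0)),('red',(y<-.28)&(y>-.38)&(x>.45)&(x<.55)&(z>.027)&(z<.05))):
        p=P[m]
        if len(p)<4: print(n,l,len(p));continue
        r=cv2.minAreaRect((p[:,:2]*1000).astype(np.float32));print(n,l,len(p),np.round(r[0],1),np.round(r[1],1),round(r[2],1),'n.',np.round(p[:,:2].mean(0)@[334,943],1),'zmax',np.percentile(p[:,2],97))
cv2.imwrite('pics/d.png',np.hstack(ims))
```

```text
[ 0.50875573 -0.32035314  0.22043292] [ 0.97  0.6  -0.76  1.66  0.46  1.07  1.3 ]
top handles 91 [554.9  35.1] [33.6 56.2] 70.9 n. 219.0 zmax 0.1029674346763635
top edge 36 [541.   38.2] [ 5.8 78.7] 70.6 n. 216.2 zmax 0.06210968194720927
top stud 50 [511.4 -46. ] [16.6 20.2] 44.1 n. 127.2 zmax 0.07231005544448149
top red 139 [ 500.9 -339.3] [36.9 30.2] 73.3 n. -153.0 zmax 0.034734032056643056
scene handles 60 [555.6  33.4] [33.3 53.5] 69.4 n. 215.8 zmax 0.10205505776133297
scene edge 25 [543.2  37.1] [12.5 77.4] 76.5 n. 216.6 zmax 0.06360735646440409
scene stud 31 [515.  -48.2] [20.3 18.5] 10.0 n. 126.6 zmax 0.07246238417025146
scene red 106 [ 505.7 -342.2] [35.4 35.8] 38.4 n. -153.6 zmax 0.034581195830680374
```

View pics/d.png

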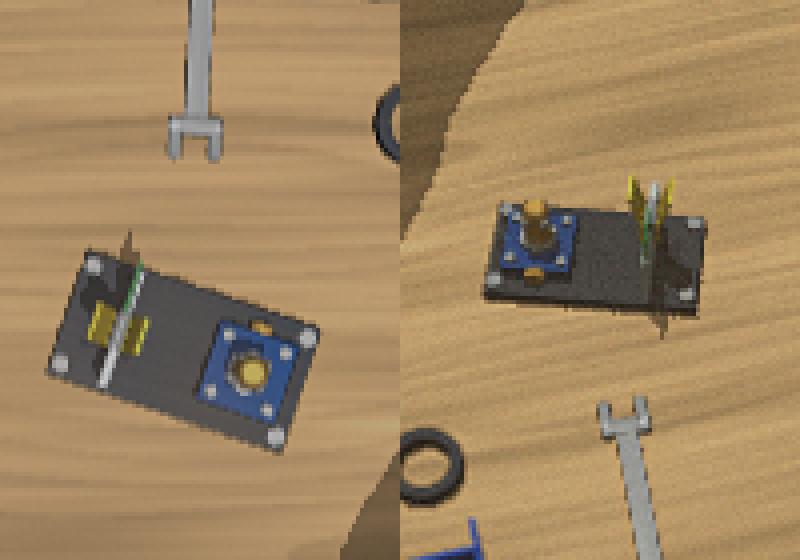

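The left half shows the clip astride the bracket edge at (120,325), tag along the edge at (137,280). The right half confirms it upright, with handles spread to about 34 mm, so it is released and gripping. Next is the red cap.

Emit:
move_arm(motion=[1,-2.5,-11,-25,0,0,0,1,-2.5,-10,-35,0,0,0,1,0,0,-40,0,0,0,1,0,0,-40,0,0,0,1,0,0,-35,0,0,0,1,0,0,-20,0,0,0,1,0,0,-12,0,0,0,1,0,0,0,0,0,0], force=70)

```text
clock: 11.08
tcp_pos: [0.5056, -0.3348, 0.0118]
orientation: [[-0.943, 0.332, -0.002], [0.332, 0.943, 0.002], [0.002, 0.001, -1.0]]
ft_force: [-0.1, 0.4, -0.1]
finger_gap: 0.997
grasp_force: 0.0
```

Emit:
move_arm(motion=[0.3,0,0,0,0,0,0,0.1,0,0,0,0,0,0,0,0,0,0,0,0,0,-0.2,0,0,0,0,0,0,-1,0,0,0,0,0,0,-1,0,0,0,0,0,0,-1,0,0,0,0,0,0,-1,0,0,0,0,0,0])

```text
clock: 11.75
tcp_pos: [0.5063, -0.3369, 0.0149]
orientation: [[-0.943, 0.334, 0.001], [0.334, 0.943, -0.001], [-0.002, -0.001, -1.0]]
ft_force: [-3.8, 1.3, 14.9]
finger_gap: 0.429
grasp_force: 68.6
```

Emit:
move_arm(motion=[-1,0,0,15,0,0,0,-1,0,0,30,0,0,0,-1,0,0,35,0,0,0,-1,0,0,35,0,0,0,-1,1,39,0,0,0,0,-1,1,39,0,0,0,0,-1,1,39,0,0,0,0,-1,1,39,0,0,0,0])

```text
clock: 12.42
tcp_pos: [0.5096, -0.1791, 0.1298]
orientation: [[-0.943, 0.334, 0.001], [0.334, 0.943, -0.001], [-0.001, -0.0, -1.0]]
ft_force: [0.6, 1.0, 0.2]
finger_gap: 0.428
grasp_force: 70.0
```

Emit:
move_arm(motion=[-1,1,39,0,0,0,0,-1,1,39,0,0,0,0,-1,1,30,0,0,0,0,-1,0,20,0,0,0,0,-1,0,5,0,0,0,0,-1,0,0,0,0,0,0,-1,0,0,0,0,0,0])

```text
clock: 13.0
tcp_pos: [0.5129, -0.0483, 0.1289]
orientation: [[-0.943, 0.334, 0.001], [0.334, 0.943, -0.001], [-0.001, -0.001, -1.0]]
ft_force: [0.1, -0.1, -0.1]
finger_gap: 0.428
grasp_force: 70.0
```

```bash
cat > m.py <<'E'
from h import *
o=robot.get_obs();print(np.round(o['tcp_pos'],4),o['finger_gap'],o['grasp_force'],o['ft_force'])
ims=[];D=[]
for n in('top','scene'):
    c=cap(n);P=cloud(c);hsv=cv2.cvtColor(c['img'],cv2.COLOR_BGR2HSV)
    red=(((hsv[...,0]<8)|(hsv[...,0]>172))&(hsv[...,1]>120)&(np.abs(P[...,0]-.512)<.05)&(np.abs(P[...,1]+.047)<.05))
    p=P[red]
    if len(p):print(n,len(p),np.round(np.percentile(p,[1,50,99],axis=0)*1000,1).tolist())
    D.append((c,red));ims.append(cv2.resize(c['img'][150:280,260:350] if n=='top' else c['img'][90:220,190:280],None,fx=4,fy=4,interpolation=3))
cv2.imwrite('pics/%s.png'%__import__('sys').argv[1],np.hstack(ims))
E
python3 m.py e
```

```text
[ 0.5129 -0.0483  0.1289] 0.4279155385159374 70.00296706009294 [ 0.11489051 -0.10210214 -0.09436865]
scene 149 [[497.5, -66.9, 115.9], [522.8, -50.1, 143.5], [534.8, -34.0, 184.4]]
```

View pics/e.png

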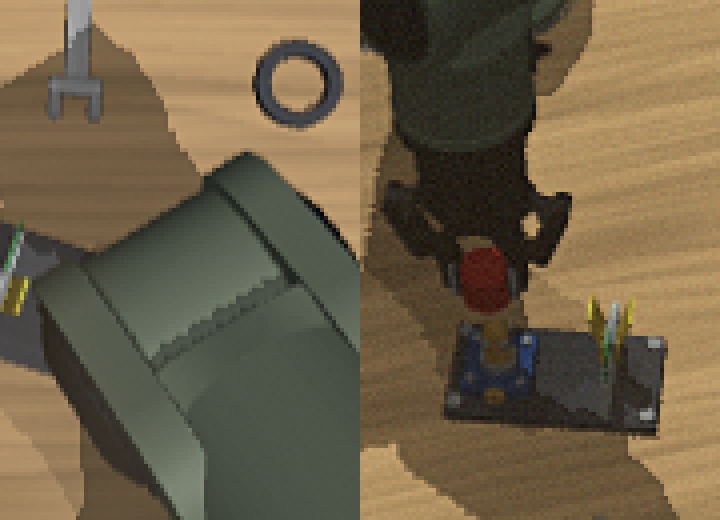

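The right half (scene camera) shows the cap held upright at (485,278), above and slightly left of the stud at (495,340). The top view is blocked by the arm. I'll fit cylinders to the cap and stud in this one camera.

```bash
cat > f.py <<'E'
from h import *
from scipy.optimize import least_squares
o=robot.get_obs();t=np.array(o['tcp_pos'])
for k in range(3):
    c=cap('scene');P=cloud(c);hsv=cv2.cvtColor(c['img'],cv2.COLOR_BGR2HSV);h,s=hsv[...,0],hsv[...,1]
    near=(np.hypot(P[...,0]-.513,P[...,1]+.047)<.04)
    red=near&((h<8)|(h>172))&(s>110);zb=t[2]-.014
    def fit(m,r,l):
        p=P[m][:,:2]
        q=least_squares(lambda a:np.hypot(*(p-a).T)-r,[.512,-.047],loss='soft_l1',f_scale=.002)
        print(l,len(p),np.round(q.x*1000,1),'rms',round(np.sqrt(np.mean(q.fun**2))*1000,2))
    fit(red&(P[...,2]>zb+.004)&(P[...,2]<zb+.027),.019,'cap')
    fit(near&(P[...,2]>.038)&(P[...,2]<.056)&~red&(np.hypot(P[...,0]-.513,P[...,1]+.047)<.02),.011,'stud')
    T=P[red];print('red z',np.round(np.percentile(T[:,2],[1,99]),4))
E
python3 f.py
```

```text
cap 45 [513.2 -49.9] rms 2.9
stud 20 [510.8 -48. ] rms 0.92
red z [0.1143 0.1804]
cap 47 [513.  -48.9] rms 2.72
stud 21 [511.4 -46.6] rms 1.5
red z [0.115  0.2686]
cap 57 [512.4 -49.5] rms 3.26
stud 20 [511.5 -48.1] rms 1.23
red z [0.1142 0.2108]
```

Emit:
move_arm(motion=[-1,-1,1.3,-10,0,0,0,-1,0,0,-15,0,0,0,-1,0,0,-10,0,0,0,-1,0,0,-5,0,0,0,-1,0,0,-4,0,0,0,-1,0,0,-3,0,0,0,-1,0,0,0,0,0,0])

```text
clock: 13.83
tcp_pos: [0.5117, -0.0461, 0.0809]
orientation: [[-0.943, 0.333, -0.0], [0.333, 0.943, 0.0], [0.0, -0.0, -1.0]]
ft_force: [-0.7, -0.1, 0.3]
finger_gap: 0.432
grasp_force: 70.0
```

Emit:
move_arm(motion=[-1,0,0,-1.5,0,0,0,-1,0,0,-1.5,0,0,0,-1,0,0,-1,0,0,0,-1,0,0,0,0,0,0])

```text
clock: 14.17
tcp_pos: [0.5119, -0.0463, 0.0774]
orientation: [[-0.943, 0.333, 0.0], [0.333, 0.943, -0.0], [-0.0, -0.0, -1.0]]
ft_force: [-0.5, -1.1, 0.7]
finger_gap: 0.432
grasp_force: 70.1
```

Emit:
move_arm(motion=[-1,0,0,-1.5,0,0,0,-1,0,0,-1.5,0,0,0,-1,0,0,-1,0,0,0,-1,0,0,0,0,0,0])

```text
clock: 14.5
tcp_pos: [0.512, -0.0465, 0.0735]
orientation: [[-0.943, 0.334, 0.0], [0.334, 0.943, -0.001], [-0.001, -0.0, -1.0]]
ft_force: [-0.2, -2.1, 2.5]
finger_gap: 0.425
grasp_force: 70.3
```

Emit:
move_arm(motion=[-1,0,-0.5,-1.5,0,0,0,-1,0,0,-1.5,0,0,0,-1,0,0,-1,0,0,0,-1,0,0,0,0,0,0])

```text
clock: 14.83
tcp_pos: [0.5114, -0.0468, 0.0687]
orientation: [[-0.943, 0.333, -0.001], [0.333, 0.943, 0.0], [0.001, -0.0, -1.0]]
ft_force: [1.3, -1.4, -8.9]
finger_gap: 0.425
grasp_force: 70.8
```

Emit:
move_arm(motion=[-1,0,0,-1.5,0,0,0,-1,0,0,-1.5,0,0,0,-1,0,0,-1,0,0,0,-1,0,0,0,0,0,0])

```text
clock: 15.17
tcp_pos: [0.5117, -0.0464, 0.0651]
orientation: [[-0.943, 0.333, -0.0], [0.333, 0.943, 0.0], [0.0, 0.0, -1.0]]
ft_force: [0.4, 1.0, -0.9]
finger_gap: 0.427
grasp_force: 71.3
```

Emit:
move_arm(motion=[-1,0,0,-1.5,0,0,0,-1,0,0,-1.5,0,0,0,-1,0,0,-1,0,0,0,-1,0,0,0,0,0,0])

```text
clock: 15.5
tcp_pos: [0.512, -0.0465, 0.0627]
orientation: [[-0.943, 0.333, 0.001], [0.333, 0.943, -0.001], [-0.001, -0.001, -1.0]]
ft_force: [-11.2, 0.1, 38.7]
finger_gap: 0.427
grasp_force: 76.1
```

Emit:
move_arm(motion=[-1,0,0,0.7,0,0,0,-1,0,0,0,0,0,0,-1,0,0,0,0,0,0])

```text
clock: 15.75
tcp_pos: [0.512, -0.0465, 0.0628]
orientation: [[-0.943, 0.333, 0.001], [0.333, 0.943, -0.001], [-0.001, -0.0, -1.0]]
ft_force: [-7.2, 0.2, 23.7]
finger_gap: 0.429
grasp_force: 73.8
```

```bash
python3 m.py g
python3 - <<'E'
from h import *
c=cap('scene');P=cloud(c);x,y,z=np.moveaxis(P,-1,0)
p=P[(x>.5)&(x<.6)&(y>0)&(y<.08)&(z>.075)&(z<.12)]
r=cv2.minAreaRect((p[:,:2]*1000).astype(np.float32));print('handles',len(p),r,np.percentile(p[:,2],97))
E
```

```text
[ 0.512  -0.0465  0.0628] 0.4291175917379662 73.77817138728915 [-7.19019564  0.2236589  23.7421114 ]
scene 142 [[496.1, -66.3, 50.2], [521.1, -49.0, 76.8], [539.0, -32.2, 138.2]]
handles 58 ((555.0112915039062, 33.75621795654297), (33.85373306274414, 52.93302536010742), 70.12110137939453) 0.10178843285948905
```

View pics/g.png

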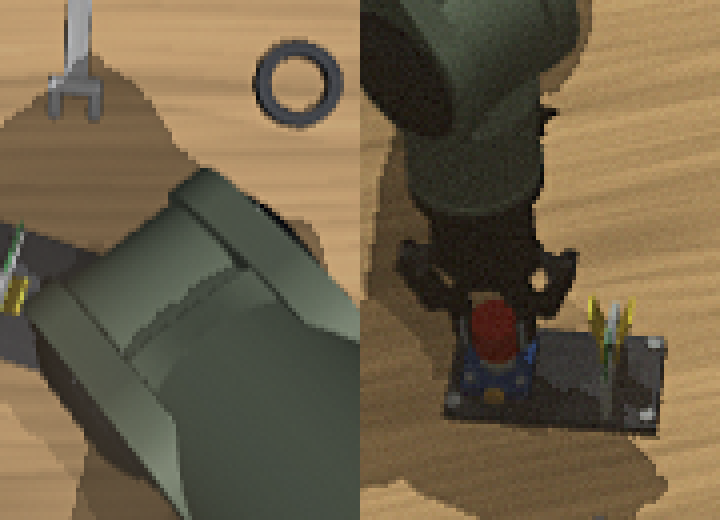

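The right half shows the cap seated on the stud at (495,335), low over the blue block, and the clip still gripping at (610,330). TCP height gives a rim 22 mm below the stud top, against a hard stop at 24 N. Handing in.

```bash
python3 -c "
from h import *
print(robot.sign_off())"
```

```text
the job is handed in; nothing more can be done
None
```

The job is handed in, with no verdict returned: the yellow clip grips the bracket edge and has been let go, and the red cap clicked and sits about 22 mm down on the stud, still held and pressed with about 24 N; I saw no bystander touched.

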